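Take the baffle filter out of the bench fume extractor

TASK

Take the baffle filter out of the bench fume extractor for washing: push it up its slope by the handle against the sprung strip until its lower edge is clear of the retaining lip, swing that edge out over the lip, then draw the filter down out of the upper channel and lay it gently in the steel wash tray, flat and with the handle up. Go by feel and do not force it, since the light frame dents easily; leave the other things where they are.

Things in the scene. Friction and masses are not known exactly. Their poses are not given: they have to be found in the camera images.
- filter_grip (a point): centre of the baffle filter's handle: a dark bar along the panel's y, 12 mm thick (x), 16 deep (z), 90 long, on end legs (66 mm free between), 40 mm above the back of the panel, 30 above its front. The panel, slatted aluminium, is 180 (x) by 150 (y) by 10 mm, 0.3-0.6 kg, balanced about the handle. Axes: x to its upper edge, z out of its front; seated, it slopes 30 degrees
- filter_low (a point): middle of the filter's lower edge, on its back face: (-90, 0, -40) mm from filter_grip in the panel's axes
- filter_top (a point): middle of the filter's upper edge, on its back face: (+90, 0, -40) mm from filter_grip in the panel's axes
- filter: the filter itself; origin at the centre of its back face, same axes as filter_grip
- extractor: grey fume extractor fixed to the bench, 220 mm wide, 196 high, 340 deep; origin on the bench below the seated handle (155 mm up); x to its rear, z up. Its front (-x) is an intake face rising to the rear at 30 degrees. The filter lies on the face between two cheeks (3 mm play each side), lower edge on two seat tabs. Face and tabs may be leant on, but over 20 N between the filter and lip, channel, strip or cheeks dents it
- seat (a point): point of the intake face at the seat tabs, under the middle of the seated filter's lower edge; axes as the extractor. Round the face is a bezel, one steel sheet with lip, upper channel and strip, clamped by screws in slots: it may sit up to 11 mm higher or lower along the slope, is not measured, and stays put in use. Sizes given for lip and channel are for its middle setting
- lip (a point): middle setting of the upper rim of the bezel's lower lip, a steel sheet 2.5 mm thick, its underside 13 mm off the intake face, covering the bottom 19 mm of the seated filter. To pass it the lower edge must be pushed up past the rim, then be swung out more than 15.5 mm from the face (0.1 rad about the upper edge)
- channel (a point): middle setting of the lower rim of the bezel's upper channel, which covers the top 17 mm of the seated filter and is 16 mm deep from the face. Pushed up onto the strip, the filter reaches 37 mm into it; there it can be swung out by up to 0.15 rad, and must be drawn back 45 mm along its own length to leave the channel
- strip (a point): middle setting of the sprung strip in the channel, 16.5 mm above the seated filter's upper edge. It gives 1.6 N per mm and goes solid after 7.5 mm (12 N). It moves with lip and bezel, so the lower edge is always just past the lip's rim with 4 N on the strip and 2.5 mm past it with 8 N. Sliding up the face takes another 1 to 4 N, or up to 12 if the grip leans the filter on the face
- tray: open steel wash tray fixed on the bench, 260 (x) by 220 (y) by 28 mm high, walls and floor 4 mm; origin at the centre of its underside. The filter fits flat inside with its length along the tray's x, either way round, 36 mm to spare at each end and 31 mm at each side
- press: bystander: brass bead press, 70 by 50 mm, 60 mm high; origin at the centre of its underside
- paddle: bystander: black graphite paddle with wooden handle lying on the bench, about 245 mm long, 24 mm high; origin on the bench under its neck
- rodjar: bystander: glass jar of coloured glass rods, 84 mm across, rods up to 250 mm high; origin at the centre of its underside
- pail: bystander: small steel pail of rods, 92 mm across, up to 215 mm high; origin at the centre of its underside

How it is judged:
On the way:
1. the filter's lower edge is swung out over the lip while its upper edge is still in the channel (angle between the z axis of filter and the z axis of extractor, either way round below 0.485 rad and x of filter_top in the frame of extractor above 0.095 m), for 0.1 s.
At the end, for the whole second after the job is handed in: the filter lies inside the tray, flat on its floor within 0.06 rad, handle up (handle centre 36 to 51 mm above the tray's underside and within 50 mm of its middle along x and y), let go and at rest (angle between filter_grip's own z axis and vertical below 0.06 rad and x of filter_grip in the frame of tray between -0.05 and 0.05 m and y of filter_grip in the frame of tray between -0.05 and 0.05 m and z of filter_grip in the frame of tray between 0.036 and 0.051 m and linear speed of filter below 0.01 m/s); the robot touches nothing.
It fails at once if more than 20 N between the filter and the extractor's lip, channel, strip or cheeks (forced) (contact force between filter and extractor above 20 N).
It fails at once if the filter set down harder than 60 N on the tray (contact force between filter and tray above 60 N).
It fails at once if the filter dropped (faster than 0.3 m/s while not held) (contact force between the fingers and filter below 0.3 N and linear speed of filter above 0.3 m/s).
It fails at once if the press, the paddle, the jar or the pail moved more than 15 mm (distance of any of press, paddle, rodjar, pail from where it was at the start of the episode above 0.015 m).
It also fails if it takes over 72 s, if anything falls off the work surface, if the arm or the gripper's body presses on something with over 40 N, if the wrist force passes 120 N, or if a joint passes its speed limit or range.

ROBOT

A 6-joint arm with a two-finger parallel gripper is mounted at the origin on the work surface. World frame = base frame: x ahead of the robot, y to its left, z up, the work surface at z = 0. Lengths are in m, angles in rad, forces in N, time in s.
With the tool pointing down it reaches from about 0.35 to 0.975 m from the base axis. Payload 17.4 kg.
Tool frame: the origin (TCP) lies midway between the tips of the shut fingers; the grasp point (between the pads) lies 19 mm behind it; z points along the fingers, y is the line along which they close (so a half turn about z gives the same grasp; the last joint's range is limited). The gripper opens to 85 mm and grips with 20 to 120 N. Pads are 22 mm wide; open, the fingers measure 114 mm over their backs; the gripper's body (76 mm by 85 mm) begins 54 mm behind the grasp point. The pads swing forward as they close: fully open they stand 13 mm farther back than shut.
Start: joints at [1.17, 0.116, 1.442, -0, 1.584, -0.038], TCP at [0.24, 0.631, 0.231] pointing down, gripper open.
Joint ranges: [-2.83, 2.83], [-0.83, 2.19], [0.07, 2.5], [-1.14, 4.28], [0.01, 3], [-2.97, 2.97]. Speed limits (rad/s): [1.89, 1.89, 2.22, 3.14, 3.14, 3.14].

INTERFACE

Orientations are given as a unit quaternion [x, y, z, w].
In Python, from plant import manip gives the robot as it stands.
- The arm moves only by the shell command python3 -m pendant 'ROWS' [FORCE]. ROWS is JSON, one flat list of numbers, 7 for each row, row after row: the turn, a rotation vector about the tool's x, y, z in rad, then the shift along the tool's x, y, z in m, then the opening, from 0 (shut) to 1 (fully open). In form: [rx, ry, rz, tx, ty, tz, claw, rx, ry, rz, tx, ty, tz, claw, ...]. A call has 1 to 12 rows; each row is the pose to reach, as a shift and turn from the pose commanded when the call began, along the tool's axes at that moment; what a row does not reach only later rows make up. A row lasts 1/8 s, in which the tool goes at most 62.5 mm and 10.7 degrees, less where a joint would pass 70% of its speed; a pose out of reach is approached as far as the arm can. A call with a gripper value outside its range is refused whole. The fingers move at their own pace and stop on an object; FORCE is the grip in N (left out, the last holds). Time passes only in rows, so rows that repeat a pose let the fingers close. It gives the time, the measured TCP pose, the force, the opening and the grip force at its end, in the units of the state.
- manip.get_obs(): the state, without advancing time (a new reading comes with each control period).
- manip.camera(name): name is "scene" or "side" or "wrist"; returns a dict with "img" (384x512x3 uint8, blue, green, red), "fx", "fy", "cx", "cy" (pixels), "k1" (the pictures are not rectified: a ray, as slopes to the right and down, at radius r is drawn at 1 + k1 r^2 times it, then the intrinsics apply), "R" (3x3) and "t" (3): a world point X has camera coordinates R X + t; the wrist camera has in their place "mount" (4x4, takes a point from camera to tool coordinates, whose origin is the TCP and whose axes are the flange's). Camera axes: x right, y down, z forward; pixel columns grow to the right and rows downward; lengths in m; the calibration is good to about 2 mm. A picture is of the moment at which its call begins: read the wrist's pose just before it. There is no depth.
- manip.sign_off(): hands the job in; it is judged then, once.
The state is a dict: "time_s": time; "joints": joint angles; "qvel": joint speeds; "tau": joint torques, N m; "position": TCP position; "orientation": TCP orientation; "ft_force": force on the tool from outside, world axes, zero at the start; "torque": the same for the moment, N m; "grip_width": opening from 0.0 (shut) to 1.0 (fully open); "gripper_force": force on a finger pad.
Only numpy, scipy, OpenCV 4.12 (cv2) and the standard library are available. Lean on these libraries where they do the work, as an engineer would, in place of code of your own. Each camera call takes 0.05 s, during which the arm holds its last target. There are 200 camera calls.

## Working session

There is one attempt and no reset: what is moved stays moved. The work goes in short steps, Python scripts to look and compute and a shell command to move; the robot and the scene stay as the last step left them, time stands still between calls to the robot, and variables do not carry over. Pictures are saved under pics/ and viewed, at most 10 in all, crops included, and the job is handed in when it is done.

```bash
ls; mkdir -p pics
python3 - <<'E'
from plant import manip
import cv2,json
o=manip.get_obs();print({k:v for k,v in o.items()})
for n in("scene","side"):
    c=manip.camera(n);cv2.imwrite(f"pics/{n}0.png",c["img"]);print({k:(v.tolist() if hasattr(v,'tolist') else v) for k,v in c.items() if k!="img"})
E
```

```text
pics
{'time_s': 0.0, 'joints': array([ 1.17018794e+00,  1.16486048e-01,  1.44230924e+00,  3.15911865e-06,
        1.58397847e+00, -3.77715353e-02]), 'qvel': array([-0.00157584, -0.00046275,  0.00083271, -0.00060363,  0.00088652,
       -0.00060387]), 'tau': array([-6.87384600e-04, -7.31982636e+01, -6.32486343e+01, -1.92702287e-04,
        6.28702066e-03, -2.66216387e-05]), 'position': array([0.23948762, 0.63087262, 0.23053482]), 'orientation': array([ 1.80424853e-01,  9.83588595e-01, -5.76083131e-04, -1.29951632e-04]), 'ft_force': array([1.02732218, 0.35032692, 0.58014834]), 'torque': array([-0.02346148, -0.01276766, -0.05453227]), 'gripper_force': 0.0, 'grip_width': 0.9974447785506184}
{'fx': 420.0827158092774, 'fy': 420.0827158092774, 'cx': 255.71026726137623, 'cy': 190.28611201633794, 'k1': -0.02491670679504039, 'R': [[0.8257045795016459, 0.5640691312308699, -0.006161378292362444], [0.4786018377369594, -0.7062922426056707, -0.5216239535813683], [-0.2985837040175086, 0.4277584402761725, -0.8531532620037744]], 't': [-0.4639929200835578, -0.20195742134949737, 1.7163976447244307]}
{'fx': 351.1993001625026, 'fy': 351.1993001625026, 'cx': 257.3726805109426, 'cy': 190.750599088045, 'k1': -0.09866203231011163, 'R': [[0.9265188887453089, -0.37623262239983346, -0.003429670582197397], [-0.26497271302281306, -0.6460019902397182, -0.7158707215410148], [0.26711834484267083, 0.6641765145264229, -0.6982244248091327]], 't': [-0.5332742074538922, 0.25071619033958903, 1.083627719712309]}
```

View pics/scene0.png

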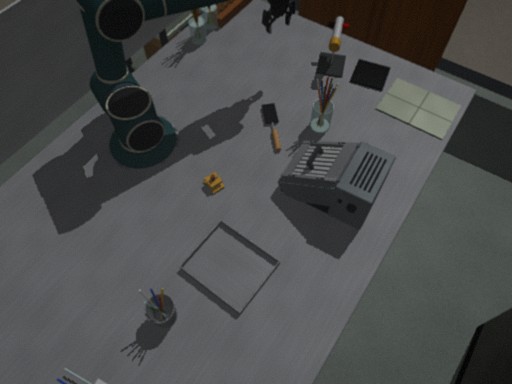

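View pics/side0.png

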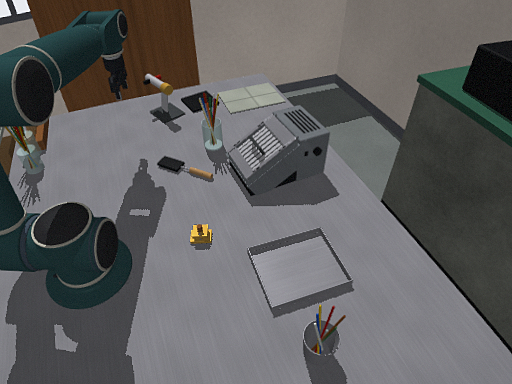

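The scene view has the extractor around (340,178) with its dark handle near (315,158), the tray around (230,268), the paddle near (272,125), the rod jar at (321,118), the press at (213,183) and the pail at (160,308). In the side view the handle is near (268,148) and the tray around (300,270). Next I'll enlarge both.

Run:
```python
import cv2,numpy as np
a=cv2.imread("pics/scene0.png")[130:230,265:405]; b=cv2.imread("pics/side0.png")[95:205,215:345]
a=cv2.resize(a,None,fx=5,fy=5,interpolation=cv2.INTER_CUBIC)[:, :700]
b=cv2.resize(b,None,fx=5,fy=5,interpolation=cv2.INTER_CUBIC)
cv2.imwrite("pics/a.png",cv2.convertScaleAbs(a,alpha=1.6)); cv2.imwrite("pics/b.png",cv2.convertScaleAbs(b,alpha=1.5))
```

```text
(no output)
```

View pics/a.png

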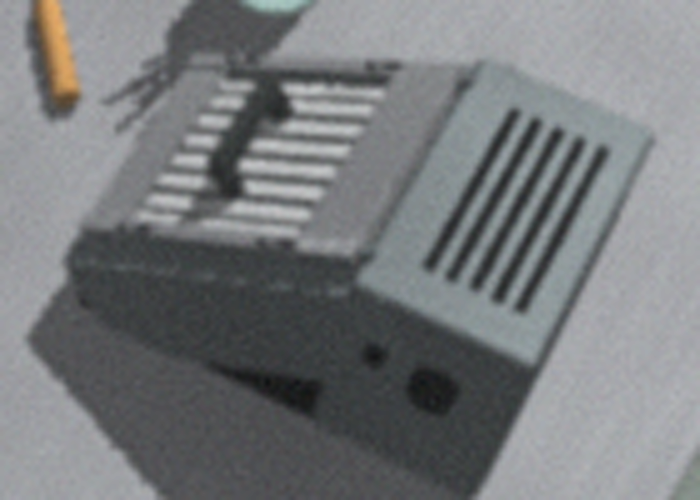

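View pics/b.png

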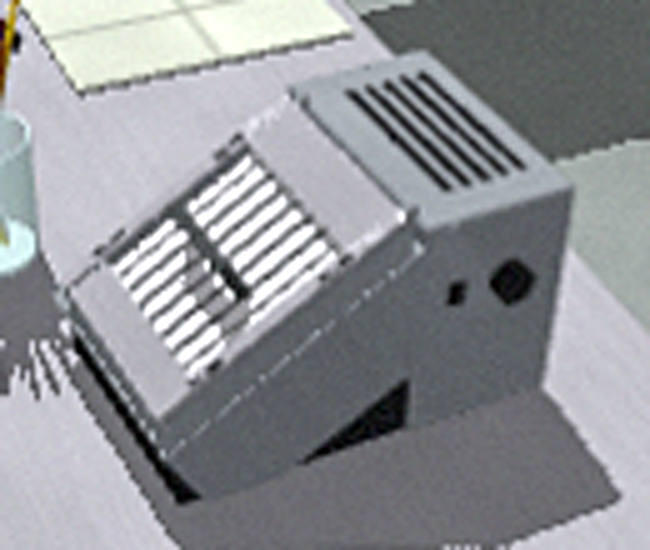

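Crop A (scale 5, origin 265,130) shows the extractor's top face with corners at (487,62), (652,137), (530,365) and (365,285). The handle bar runs from about (268,90) to (228,172). In crop B (origin 215,95) the bar runs from (180,218) to (240,292), and the top-face corners are near (297,92), (425,52), (572,190) and (420,232).

```bash
cat > h.py <<'E'
import numpy as np,cv2
from plant import manip
from scipy.spatial.transform import Rotation as Ro
C={"scene":(420.0827,255.7103,190.2861,-.0249167,[[0.8257045795016459,0.5640691312308699,-0.006161378292362444],[0.4786018377369594,-0.7062922426056707,-0.5216239535813683],[-0.2985837040175086,0.4277584402761725,-0.8531532620037744]],[-0.4639929200835578,-0.20195742134949737,1.7163976447244307]),
"side":(351.1993,257.3727,190.7506,-.0986620,[[0.9265188887453089,-0.37623262239983346,-0.003429670582197397],[-0.26497271302281306,-0.6460019902397182,-0.7158707215410148],[0.26711834484267083,0.6641765145264229,-0.6982244248091327]],[-0.5332742074538922,0.25071619033958903,1.083627719712309])}
def ray(n,p):
    f,cx,cy,k,R,t=C[n];R=np.array(R)
    u=cv2.undistortPoints(np.array(p,float).reshape(-1,1,2),np.array([[f,0,cx],[0,f,cy],[0,0,1]]),np.array([k,0,0,0.]))[:,0]
    d=np.c_[u,np.ones(len(u))]@R
    return -R.T@np.array(t), d/np.linalg.norm(d,axis=1)[:,None]
def plane(n,p,z):
    o,d=ray(n,p); return o+d*((z-o[2])/d[:,2])[:,None]
def cross(p,q):
    o1,d1=ray("scene",p);o2,d2=ray("side",q);out=[]
    for a,b in zip(d1,d2):
        s=np.linalg.lstsq(np.c_[a,-b],o2-o1,rcond=None)[0]
        P,Q=o1+s[0]*a,o2+s[1]*b; out.append([*(P+Q)/2,np.linalg.norm(P-Q)])
    return np.array(out)
E
python3 - <<'E'
from h import *
np.set_printoptions(precision=4,suppress=True)
A=lambda p:np.array(p)/5+[265-.4,130-.4]
B=lambda p:np.array(p)/5+[215-.4,95-.4]
ta=A([(487,62),(652,137),(530,365),(365,285)]);tb=B([(297,92),(425,52),(572,190),(420,232)])
for T in(plane("scene",ta,.196),plane("side",tb,.196)):
    print("top",T[:,:2].tolist(),np.linalg.norm(T-np.roll(T,-1,0),axis=1), T.mean(0)); 
    e=[(T[1]-T[0]),(T[2]-T[3]),(T[0]-T[3]),(T[1]-T[2])];print([np.degrees(np.arctan2(v[1],v[0])).round(1) for v in e])
print("x",cross(ta,tb))
print("handle",cross(A([(268,88),(228,174)]),B([(180,216),(240,292)])))
tr=[(222,223),(279,262),(238,313),(180,268)];ts=[(320,230),(352,283),(274,310),(248,248)]
for n,p in(("scene",tr),("side",ts)):
    T=plane(n,p,.028);print("tray",T[:,:2].tolist(),np.linalg.norm(T-np.roll(T,-1,0),axis=1),T.mean(0))
E
python3 - <<'E'
import cv2,numpy as np
a=cv2.imread("pics/scene0.png")[213:325,170:290]; b=cv2.imread("pics/side0.png")[220:320,238:362]
a=cv2.resize(a,None,fx=3.3,fy=5,interpolation=cv2.INTER_CUBIC); b=cv2.resize(b,None,fx=3.2,fy=5,interpolation=cv2.INTER_CUBIC)
o=np.zeros((560,800,3),np.uint8);o[:a.shape[0],:a.shape[1]]=a;o[:b.shape[0],400:400+b.shape[1]]=b[:, :400]
cv2.imwrite("pics/t.png",cv2.convertScaleAbs(o,alpha=1.4))
E
```

```text
top [[0.7814806312130029, 0.3369162242053244], [0.9038273051603706, 0.3421731644947631], [0.9145709515031556, 0.13360447032930411], [0.7988480391805043, 0.12760354642197314]] [0.1225 0.2088 0.1159 0.21  ] [0.8497 0.2351 0.196 ]
[np.float64(2.5), np.float64(3.0), np.float64(94.7), np.float64(92.9)]
top [[0.7780028596798662, 0.32351901333735866], [0.8991173076331609, 0.3401024200440985], [0.9099762319259593, 0.1264192625742151], [0.7830253014766171, 0.12187597429441976]] [0.1222 0.214  0.127  0.2017] [0.8425 0.228  0.196 ]
[np.float64(7.8), np.float64(2.0), np.float64(91.4), np.float64(92.9)]
x [[0.7823 0.3384 0.1895 0.0069]
 [0.9032 0.3467 0.1911 0.0009]
 [0.915  0.1356 0.1902 0.0033]
 [0.7951 0.1403 0.1788 0.0032]]
handle [[0.6546 0.263  0.1517 0.0017]
 [0.668  0.1869 0.1352 0.013 ]]
tray [[0.5052187293666786, -0.1282537269359877], [0.7513281701993613, -0.1383354367570242], [0.736891176732748, -0.3547297638012091], [0.48973749375970277, -0.34206044987334433]] [0.2463 0.2169 0.2475 0.2144] [ 0.6208 -0.2408  0.028 ]
tray [[0.7401647106563478, -0.1486227916175883], [0.7291015023897887, -0.36208957592452473], [0.4826250451263622, -0.351347924867375], [0.4923257416847082, -0.12617082663201873]] [0.2138 0.2467 0.2254 0.2489] [ 0.6111 -0.2471  0.028 ]
```

View pics/t.png

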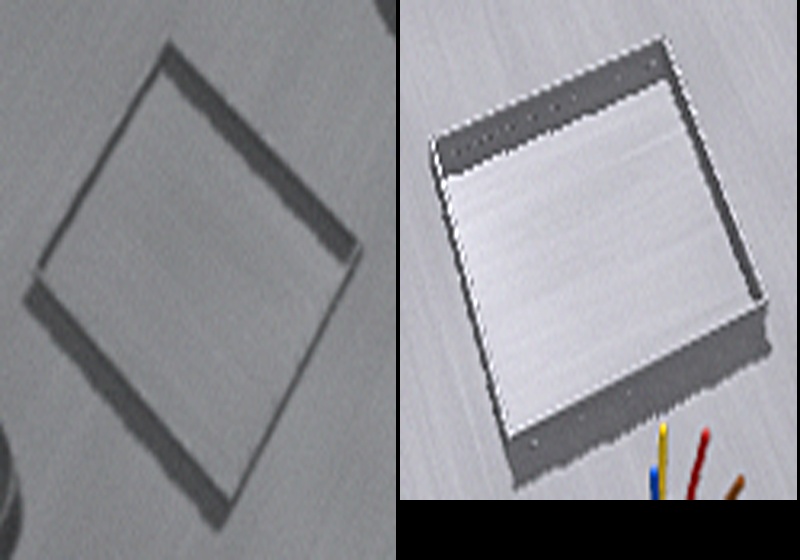

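The tray rim is clear in both halves. Scene: (168,40), (362,248), (232,505), (38,270). Side: (264,38), (366,298), (110,437), (32,138). I'll refine the tray and extractor and plan the hover.

```bash
cat >> h.py <<'E'
np.set_printoptions(precision=4,suppress=True)
def toolR(yaw,tilt):
    E=Ro.from_euler('z',yaw).as_matrix();px=E@[np.cos(tilt),0,np.sin(tilt)];py=E[:,1];pz=np.cross(px,py)
    return np.c_[py,px,-pz]
def move(P,R,P0=None,R0=None):
    o=manip.get_obs();P0=o["position"] if P0 is None else P0;R0=Ro.from_quat(o["orientation"]).as_matrix() if R0 is None else R0
    return np.r_[Ro.from_matrix(R0.T@R).as_rotvec(),R0.T@(np.array(P)-P0)]
E
python3 - <<'E'
from h import *
tr=np.array([(168,40),(362,248),(232,505),(38,270)])/[3.3,5]+[169.65,212.6];ts=np.array([(264,38),(366,298),(110,437),(32,138)])/[3.2,5]+[237.65,219.6]
for n,p in(("scene",tr),("side",ts)):
    T=plane(n,p,.028);print("tray",T[:,:2].tolist(),np.linalg.norm(T-np.roll(T,-1,0),axis=1),T.mean(0))
print("jar",plane("scene",[(321,127)],0),plane("side",[(214,147)],0)); print("pail",plane("scene",[(161,316)],0)); print("paddle",plane("scene",[(263,105),(276,148)],0.01))
print("press",plane("scene",[(213,186)],0))
R=toolR(np.radians(3),np.radians(30)); g=np.array([.661,.225,.150])
P=g-.18*R[:,2];print(P,move(P,R))
E
```

```text
tray [[0.49526973262980173, -0.12347637855848576], [0.7526769587708223, -0.13828203555524732], [0.7430714778214036, -0.35280015851901164], [0.4898010204025042, -0.3360391717981788]] [0.2578 0.2147 0.2538 0.2126] [ 0.6202 -0.2376  0.028 ]
tray [[0.746574212960599, -0.1381977913338509], [0.7361845873203405, -0.3510896327524361], [0.48121032153397414, -0.34097570928439347], [0.49242155019047074, -0.1228215293234235]] [0.2131 0.2552 0.2184 0.2546] [ 0.6141 -0.2383  0.028 ]
jar [[0.5685 0.4728 0.    ]] [[0.5559 0.4572 0.    ]]
pail [[ 0.5328 -0.4967  0.    ]]
paddle [[0.305  0.4317 0.01  ]
 [0.4765 0.2692 0.01  ]]
press [[ 0.3721 -0.0107  0.    ]]
[0.5711 0.2203 0.3059] [-0.4645 -0.3017  1.1281 -0.4558 -0.2663 -0.075 ]
```

```bash
python3 -m pendant '[0,0,0,0,0,-0.06,1, 0,0,0,0,0,-0.12,1, -0.07,-0.05,0.17,-0.06,-0.04,-0.14,1, -0.14,-0.09,0.34,-0.12,-0.07,-0.15,1, -0.21,-0.13,0.51,-0.18,-0.1,-0.15,1, -0.28,-0.18,0.68,-0.24,-0.13,-0.15,1, -0.34,-0.22,0.84,-0.3,-0.17,-0.15,1, -0.42,-0.27,1.0,-0.36,-0.21,-0.14,1, -0.464,-0.302,1.128,-0.42,-0.245,-0.12,1, -0.464,-0.302,1.128,-0.4558,-0.2663,-0.075,1, -0.464,-0.302,1.128,-0.4558,-0.2663,-0.075,1, -0.464,-0.302,1.128,-0.4558,-0.2663,-0.075,1]' 30
python3 - <<'E'
from h import *
o=manip.get_obs();print(o["joints"],o["position"],o["orientation"],o["time_s"])
c=manip.camera("wrist");cv2.imwrite("pics/w1.png",c["img"]);print({k:v for k,v in c.items() if k!="img"})
E
```

```text
time_s: 1.6
position: [0.5718, 0.2178, 0.3033]
orientation: [0.666, 0.7, 0.186, 0.178]
ft_force: [-0.8, 0.1, -0.2]
grip_width: 1.0
gripper_force: 0.0
[ 0.4046 -0.33    1.7988 -0.1888  1.1865  0.3829] [0.5718 0.2178 0.3033] [0.6663 0.6999 0.1859 0.1777] 1.6
{'fx': 301.1644741089225, 'fy': 301.1644741089225, 'cx': 254.99640058076457, 'cy': 190.55177078150123, 'k1': -0.03595455631806977, 'mount': array([[ 0.0001, -0.9477, -0.3192,  0.0824],
       [ 1.    ,  0.0002, -0.0002, -0.001 ],
       [ 0.0002, -0.3192,  0.9477, -0.1428],
       [ 0.    ,  0.    ,  0.    ,  1.    ]])}
```

View pics/w1.png

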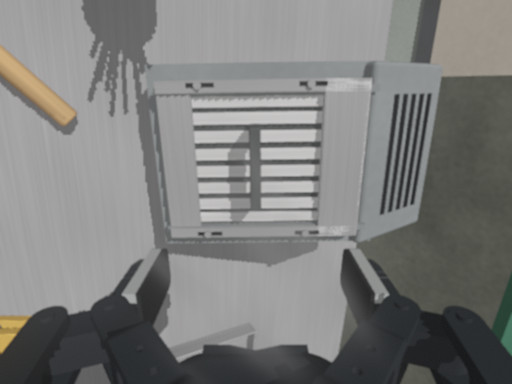

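The wrist view shows the bar from about (256,125) to (254,210) with its shadow to the left. The bezel's side edges run almost level, at rows 62–66 and 238–241. I'll measure the bar with a mask.

```bash
cat >> h.py <<'E'
Kw=np.array([[301.1645,0,254.9964],[0,301.1645,190.5518],[0,0,1]]);Mw=np.array([[.0001,-.9477,-.3192,.0824],[1,.0002,-.0002,-.001],[.0002,-.3192,.9477,-.1428]])
def wray(p): # origin,dir in tool frame
    u=cv2.undistortPoints(np.array(p,float).reshape(-1,1,2),Kw,np.array([-.0359546,0,0,0.]))[:,0]
    return Mw[:,3],np.c_[u,np.ones(len(u))]@Mw[:,:3].T
E
python3 - <<'E'
from h import *
g=cv2.cvtColor(cv2.imread("pics/w1.png"),6)
for r in (114,118,122,126,130,140,160,180,200,204,208,212,216):print(r,g[r,226:272:1].tolist())
o=manip.get_obs();T=Ro.from_quat(o["orientation"]).as_matrix()
pts=[(254.5,124.5),(254.5,211)]
O,d=wray(pts);d=d/d[:,2:]
# equal tool z, 90 mm apart
k=.09/np.linalg.norm((d[0]-d[1])[:2]);a=O+d*k
print("len-based tool",a,"world",a@T.T+o["position"])
Ow=T@O+o["position"];dw=d@T.T
for z in(.155+.008*.866,):
    W=Ow+dw*((z-Ow[2])/dw[:,2])[:,None];print("z-based",W,W.mean(0),np.linalg.norm(W[0]-W[1]))
E
```

```text
114 [197, 196, 196, 196, 197, 196, 197, 197, 197, 198, 197, 198, 198, 198, 198, 198, 199, 198, 198, 198, 198, 198, 199, 199, 199, 199, 199, 199, 199, 199, 199, 199, 199, 200, 200, 199, 199, 199, 199, 199, 199, 199, 200, 199, 199, 199]
118 [191, 192, 192, 192, 192, 192, 192, 192, 192, 192, 193, 193, 193, 193, 193, 194, 194, 194, 193, 194, 193, 195, 194, 194, 194, 194, 194, 194, 194, 194, 194, 195, 194, 194, 195, 195, 195, 195, 195, 195, 195, 195, 194, 195, 195, 195]
122 [196, 196, 197, 196, 196, 197, 197, 197, 197, 197, 197, 197, 198, 197, 198, 198, 199, 198, 198, 198, 198, 198, 198, 197, 195, 194, 194, 193, 193, 193, 192, 192, 193, 193, 195, 195, 195, 195, 195, 196, 195, 194, 193, 192, 192, 192]
126 [95, 98, 98, 94, 91, 90, 92, 94, 94, 91, 87, 85, 86, 86, 89, 91, 91, 88, 83, 80, 78, 78, 78, 82, 84, 85, 83, 83, 83, 83, 84, 84, 85, 87, 87, 89, 87, 85, 81, 80, 84, 87, 89, 91, 92, 91]
130 [147, 150, 151, 150, 151, 152, 151, 152, 152, 153, 154, 154, 155, 155, 155, 155, 151, 140, 125, 117, 117, 114, 102, 92, 91, 96, 97, 96, 97, 96, 96, 97, 96, 108, 137, 163, 174, 176, 176, 176, 176, 176, 1
[... 1392 characters left out ...]
, 144]
212 [168, 168, 166, 157, 141, 129, 126, 126, 127, 127, 128, 127, 128, 127, 128, 129, 129, 130, 129, 129, 130, 139, 158, 174, 180, 180, 181, 182, 181, 181, 181, 182, 183, 182, 183, 185, 185, 185, 186, 187, 188, 189, 189, 191, 191, 192]
216 [190, 189, 188, 183, 165, 147, 140, 140, 139, 140, 141, 140, 140, 140, 140, 140, 139, 142, 151, 167, 180, 185, 186, 186, 185, 186, 186, 186, 186, 186, 186, 186, 186, 187, 186, 187, 187, 187, 187, 187, 187, 187, 188, 188, 188, 187]
len-based tool [[ 0.0502 -0.0015  0.1521]
 [-0.0398 -0.0016  0.1521]] world [[0.6434 0.273  0.1725]
 [0.6478 0.1831 0.1725]]
z-based [[0.6495 0.272  0.1619]
 [0.6541 0.1784 0.1619]] [0.6518 0.2252 0.1619] 0.0937119467244944
```

Run:
```python
from h import *
R=toolR(np.radians(3.5),np.radians(30));g=np.array([.656,.225,.155]);print(move(g-.09*R[:,2],R))
```

```text
[-0.0015  0.0056 -0.0096  0.0012 -0.0015  0.0824]
```

```bash
python3 -m pendant '[0,0.006,-0.01,0.001,-0.0015,0.05,1, -0.0015,0.006,-0.01,0.001,-0.0015,0.082,1, -0.0015,0.006,-0.01,0.001,-0.0015,0.082,1, -0.0015,0.006,-0.01,0.001,-0.0015,0.082,1]' 30
python3 - <<'E'
from h import *
o=manip.get_obs();T=Ro.from_quat(o["orientation"]).as_matrix();print(T)
c=manip.camera("wrist");cv2.imwrite("pics/w2.png",c["img"])
E
```

```text
time_s: 2.15
position: [0.6106, 0.2243, 0.2367]
orientation: [0.66, 0.704, 0.191, 0.178]
ft_force: [0.5, -0.4, 0.3]
grip_width: 1.004
gripper_force: 0.0
[[-0.0648  0.8625  0.502 ]
 [ 0.9979  0.0554  0.0337]
 [ 0.0013  0.5031 -0.8642]]
```

View pics/w2.png

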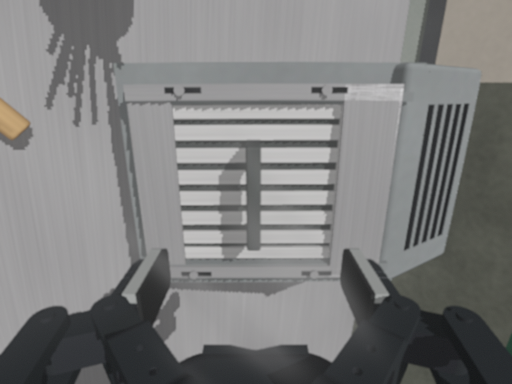

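The bar now runs from about (253.5,142) to (253.5,250), and its shadow is again to the left.

Run:
```python
from h import *
g=cv2.cvtColor(cv2.imread("pics/w2.png"),6)
for r in (150,175,195,215,235):print(r,g[r,242:268].tolist())
print(g[136:150,252].tolist(),g[244:256,254].tolist())
o=manip.get_obs();T=Ro.from_quat(o["orientation"]).as_matrix()
O,d=wray([(254,142),(254,250)]);d=d/d[:,2:]
Ow=T@O+o["position"];dw=d@T.T
W=Ow+dw*((.162-Ow[2])/dw[:,2])[:,None];print("z-based",W,W.mean(0)-.008*np.array([-.5,0,.866]),np.linalg.norm(W[0]-W[1]))
```

```text
150 [143, 144, 139, 122, 102, 98, 102, 104, 103, 101, 101, 100, 100, 99, 100, 98, 98, 107, 139, 174, 192, 195, 195, 195, 195, 195]
175 [168, 182, 184, 163, 122, 95, 95, 98, 101, 101, 101, 102, 104, 103, 104, 104, 104, 110, 136, 167, 183, 186, 186, 185, 186, 186]
195 [180, 188, 185, 168, 131, 99, 91, 96, 97, 96, 97, 97, 98, 99, 99, 98, 98, 106, 135, 168, 184, 188, 187, 186, 186, 186]
215 [167, 182, 185, 179, 153, 116, 102, 102, 104, 105, 105, 105, 105, 104, 105, 103, 103, 116, 147, 175, 186, 188, 188, 187, 188, 188]
235 [138, 138, 139, 135, 123, 108, 104, 106, 108, 109, 110, 111, 111, 111, 111, 112, 112, 121, 148, 171, 182, 184, 184, 184, 184, 184]
[193, 194, 190, 171, 128, 93, 88, 89, 90, 91, 92, 97, 102, 103] [110, 109, 108, 107, 106, 112, 144, 177, 186, 184, 185, 186]
z-based [[0.6494 0.2713 0.162 ]
 [0.6552 0.1787 0.162 ]] [0.6563 0.225  0.1551] 0.09275954404068408
```

```bash
python3 -m pendant '[0,0,0,-0.002,-0.002,0.04,1, 0,0,0,-0.002,-0.002,0.075,1, 0,0,0,-0.002,-0.002,0.1,1, 0,0,0,-0.002,-0.002,0.111,1, 0,0,0,-0.002,-0.002,0.111,1]' 25;  python3 -m pendant '[0,0,0,0,0,0,0.5, 0,0,0,0,0,0,0.3, 0,0,0,0,0,0,0.2, 0,0,0,0,0,0,0.1, 0,0,0,0,0,0,0, 0,0,0,0,0,0,0, 0,0,0,0,0,0,0, 0,0,0,0,0,0,0]' 25
```

```text
time_s: 2.82
position: [0.6648, 0.2252, 0.1383]
orientation: [0.661, 0.704, 0.19, 0.178]
ft_force: [0.0, -0.1, 0.7]
grip_width: 0.996
gripper_force: 0.0
time_s: 3.82
position: [0.6656, 0.2252, 0.1388]
orientation: [0.66, 0.704, 0.191, 0.178]
ft_force: [5.5, 0.9, 4.0]
grip_width: 0.131
gripper_force: 30.1
```

```bash
python3 -m pendant '[0,0,0,0,0.001,0,0, 0,0,0,0,0.001,0,0, 0,0,0,0,0.001,0,0, 0,0,0,0,0.001,0,0]' 60; python3 -m pendant '[0,0,0,0,0.001,-0.0005,0, 0,0,0,0,0.002,-0.001,0, 0,0,0,0,0.003,-0.001,0, 0,0,0,0,0.003,-0.001,0]' 60
```

```text
time_s: 4.32
position: [0.6658, 0.2252, 0.1387]
orientation: [0.661, 0.704, 0.19, 0.178]
ft_force: [-1.2, 0.1, 4.7]
grip_width: 0.126
gripper_force: 64.1
time_s: 4.82
position: [0.6676, 0.225, 0.1398]
orientation: [0.661, 0.704, 0.189, 0.177]
ft_force: [-0.1, -0.2, -3.1]
grip_width: 0.13
gripper_force: 62.9
```

```bash
for i in 1 ; do python3 -m pendant '[0,0,0,0,0.001,0,0, 0,0,0,0,0.002,0,0, 0,0,0,0,0.002,0,0]'; done;  python3 -m pendant '[0,0,0,0,0.001,0,0, 0,0,0,0,0.002,0,0, 0,0,0,0,0.002,0,0]'
```

```text
time_s: 5.2
position: [0.6695, 0.2253, 0.1414]
orientation: [0.661, 0.704, 0.19, 0.177]
ft_force: [-0.6, -0.1, -3.3]
grip_width: 0.128
gripper_force: 62.9
time_s: 5.58
position: [0.6712, 0.2254, 0.1425]
orientation: [0.661, 0.704, 0.19, 0.177]
ft_force: [-0.0, 0.3, -3.2]
grip_width: 0.127
gripper_force: 62.9
```

```bash
python3 -m pendant '[0,0,0,0,0.001,0,0, 0,0,0,0,0.002,0,0, 0,0,0,0,0.002,0,0]'; python3 -m pendant '[0,0,0,0,0.001,0,0, 0,0,0,0,0.002,0,0, 0,0,0,0,0.002,0,0]';  python3 -m pendant '[0,0,0,0,0.001,0,0, 0,0,0,0,0.002,0,0, 0,0,0,0,0.002,0,0]'
```

```text
time_s: 5.95
position: [0.673, 0.2255, 0.1435]
orientation: [0.661, 0.704, 0.19, 0.177]
ft_force: [0.2, 0.8, -4.1]
grip_width: 0.127
gripper_force: 62.9
time_s: 6.32
position: [0.6747, 0.2256, 0.1444]
orientation: [0.661, 0.704, 0.19, 0.177]
ft_force: [-0.1, -0.2, -4.2]
grip_width: 0.127
gripper_force: 62.9
time_s: 6.7
position: [0.6764, 0.2257, 0.1454]
orientation: [0.661, 0.704, 0.19, 0.177]
ft_force: [-0.9, -0.9, -3.8]
grip_width: 0.124
gripper_force: 62.9
```

```bash
python3 -m pendant '[0,0,0,0,0.001,0,0, 0,0,0,0,0.002,0,0, 0,0,0,0,0.002,0,0]'; python3 -m pendant '[0,0,0,0,0.001,0,0, 0,0,0,0,0.002,0,0, 0,0,0,0,0.002,0,0]'
```

```text
time_s: 7.08
position: [0.6781, 0.2258, 0.1465]
orientation: [0.661, 0.704, 0.19, 0.177]
ft_force: [-0.3, 0.1, -4.1]
grip_width: 0.126
gripper_force: 62.9
time_s: 7.45
position: [0.6799, 0.2259, 0.1475]
orientation: [0.661, 0.704, 0.19, 0.177]
ft_force: [0.2, -0.2, -3.7]
grip_width: 0.126
gripper_force: 62.9
```

```bash
python3 -m pendant '[0,0,0,0,0.001,0,0, 0,0,0,0,0.002,0,0, 0,0,0,0,0.002,0,0]'; python3 -m pendant '[0,0,0,0,0.001,0,0, 0,0,0,0,0.002,0,0, 0,0,0,0,0.002,0,0]'; python3 -m pendant '[0,0,0,0,0.001,0,0, 0,0,0,0,0.002,0,0, 0,0,0,0,0.002,0,0]'
```

```text
time_s: 7.82
position: [0.6816, 0.226, 0.1485]
orientation: [0.661, 0.704, 0.19, 0.177]
ft_force: [-0.4, 0.0, -3.1]
grip_width: 0.128
gripper_force: 62.9
time_s: 8.2
position: [0.6832, 0.2261, 0.1493]
orientation: [0.661, 0.704, 0.189, 0.177]
ft_force: [-2.7, -1.3, -4.3]
grip_width: 0.124
gripper_force: 63.0
time_s: 8.57
position: [0.6848, 0.2262, 0.1501]
orientation: [0.661, 0.704, 0.189, 0.177]
ft_force: [-6.3, -1.1, -4.3]
grip_width: 0.127
gripper_force: 63.3
```

```bash
python3 -m pendant '[0,0,0,0,0.0006,0,0, 0,0,0,0,0.0012,0,0, 0,0,0,0,0.0012,0,0]'; python3 -m pendant '[0.01,0,0,0,0.0002,-0.0009,0, 0.02,0,0,0,0.0004,-0.0018,0, 0.03,0,0,0,0.0007,-0.0027,0, 0.04,0,0,0,0.0009,-0.0036,0, 0.04,0,0,0,0.0009,-0.0036,0]'
```

```text
time_s: 8.95
position: [0.6856, 0.2262, 0.1506]
orientation: [0.661, 0.704, 0.189, 0.177]
ft_force: [-6.8, -2.5, -4.5]
grip_width: 0.126
gripper_force: 63.4
time_s: 9.57
position: [0.6846, 0.2262, 0.1541]
orientation: [0.664, 0.708, 0.175, 0.164]
ft_force: [-7.3, -1.9, -5.1]
grip_width: 0.13
gripper_force: 63.3
```

```bash
python3 -m pendant '[0.01,0,0,0,0.0002,-0.0009,0, 0.02,0,0,0,0.0004,-0.0018,0, 0.03,0,0,0,0.0007,-0.0027,0, 0.03,0,0,0,0.0007,-0.0027,0]'; python3 -m pendant '[0.01,0,0,0,0.0002,-0.0009,0, 0.02,0,0,0,0.0005,-0.0018,0, 0.03,0,0,0,0.0008,-0.0027,0, 0.045,0,0,0,0.0011,-0.004,0, 0.045,0,0,0,0.0011,-0.004,0]'
```

```text
time_s: 10.07
position: [0.6839, 0.2261, 0.1568]
orientation: [0.667, 0.711, 0.164, 0.154]
ft_force: [-8.1, -0.9, -5.0]
grip_width: 0.129
gripper_force: 63.3
time_s: 10.7
position: [0.6831, 0.2261, 0.161]
orientation: [0.67, 0.714, 0.148, 0.139]
ft_force: [-8.9, -0.7, -4.4]
grip_width: 0.121
gripper_force: 63.3
```

```bash
python3 -m pendant '[0,0,0,0,-0.002,0,0, 0,0,0,0,-0.005,0,0, 0,0,0,0,-0.008,0,0, 0,0,0,0,-0.008,0,0]'; python3 -m pendant '[0,0,0,0,-0.002,0,0, 0,0,0,0,-0.005,0,0, 0,0,0,0,-0.008,0,0, 0,0,0,0,-0.008,0,0]'
```

```text
time_s: 11.2
position: [0.6763, 0.2257, 0.1585]
orientation: [0.67, 0.714, 0.149, 0.139]
ft_force: [0.1, 0.4, -4.6]
grip_width: 0.132
gripper_force: 62.9
time_s: 11.7
position: [0.6687, 0.2252, 0.1549]
orientation: [0.67, 0.714, 0.149, 0.139]
ft_force: [-0.2, 0.3, -3.4]
grip_width: 0.129
gripper_force: 62.9
```

```bash
python3 -m pendant '[0,0,0,0,-0.004,0,0, 0,0,0,0,-0.009,0,0, 0,0,0,0,-0.014,0,0, 0,0,0,0,-0.018,0,0, 0,0,0,0,-0.018,0,0]'; python3 -m pendant '[0,0,0,0,-0.005,0,0, 0,0,0,0,-0.01,0,0, 0,0,0,0,-0.016,0,0, 0,0,0,0,-0.022,0,0, 0,0,0,0,-0.028,0,0, 0,0,0,0,-0.028,0,0]'
```

```text
time_s: 12.32
position: [0.6522, 0.2242, 0.1477]
orientation: [0.67, 0.714, 0.149, 0.139]
ft_force: [-0.7, 0.5, -3.6]
grip_width: 0.127
gripper_force: 62.9
time_s: 13.08
position: [0.6264, 0.2225, 0.1365]
orientation: [0.67, 0.714, 0.149, 0.139]
ft_force: [-0.0, -0.0, -3.1]
grip_width: 0.128
gripper_force: 62.9
```

Run:
```python
from h import *
a=manip.camera("scene")["img"][130:230,240:390];b=manip.camera("side")["img"][85:205,195:345]
o=np.zeros((480,800,3),np.uint8);o[:267,:400]=cv2.resize(a,(400,267));o[:320,400:]=cv2.resize(b,(400,320));cv2.imwrite("pics/m.png",cv2.convertScaleAbs(o,alpha=1.4))
```

```text
(no output)
```

View pics/m.png

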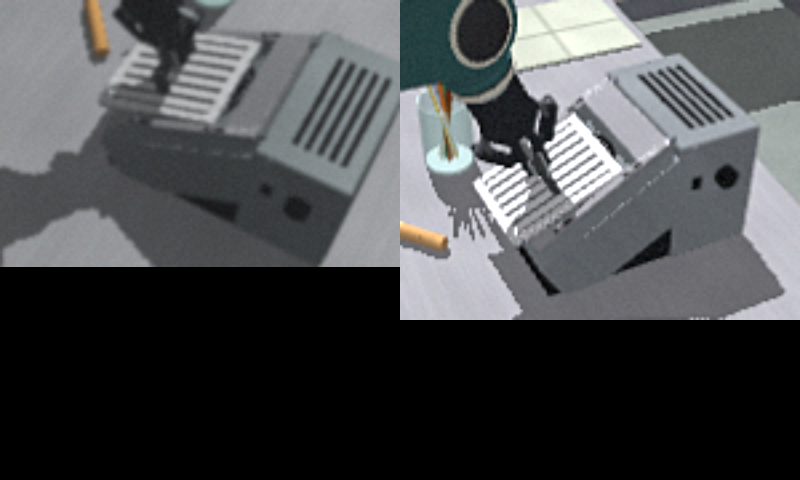

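The filter is clear of the channel: there is a dark gap between its upper edge and the bezel in both halves, and its lower edge sits out over the lip. Now lift and carry it.

```bash
python3 - <<'E'
from h import *
o=manip.get_obs();R0=Ro.from_quat(o["orientation"]).as_matrix()
print("up .2",R0.T@[0,0,.2])
P1=o["position"]+[0,0,.2]
R=toolR(np.radians(-3.3),0)
print("to hover after lift",move([.617,-.238,.2],R,P1,R0), "mid", move([.62,0,.3365],R0,P1,R0))
E
python3 -m pendant '[0,0,0,0,0.0197,-0.046,0, 0,0,0,0,0.0394,-0.092,0, 0,0,0,0,0.059,-0.138,0, 0,0,0,0,0.079,-0.184,0, 0,0,0,0,0.079,-0.184,0, 0,0,0,0,0.079,-0.184,0]'
```

```text
up .2 [ 0.0001  0.0798 -0.1834]
to hover after lift [ 0.4101 -0.0257  0.1199 -0.4591 -0.0906  0.1094] mid [ 0.      0.      0.     -0.2217 -0.0194 -0.0083]
time_s: 13.92
position: [0.6258, 0.2223, 0.3357]
orientation: [0.67, 0.714, 0.148, 0.139]
ft_force: [0.4, 0.2, -4.7]
grip_width: 0.13
gripper_force: 62.8
```

```bash
python3 -m pendant '[0.03,0,0.01,-0.03,0,0,0, 0.07,-0.005,0.02,-0.07,-0.005,0,0, 0.12,-0.01,0.035,-0.12,-0.01,0,0, 0.17,-0.01,0.05,-0.17,-0.015,0,0, 0.22,-0.015,0.065,-0.22,-0.02,0,0, 0.27,-0.02,0.08,-0.27,-0.03,0.01,0, 0.32,-0.02,0.09,-0.32,-0.045,0.03,0, 0.36,-0.023,0.105,-0.37,-0.06,0.055,0, 0.39,-0.025,0.115,-0.41,-0.075,0.08,0, 0.41,-0.0257,0.12,-0.445,-0.087,0.1,0, 0.41,-0.0257,0.12,-0.459,-0.0906,0.11,0, 0.41,-0.0257,0.12,-0.459,-0.0906,0.11,0]'; python3 -m pendant '[0,0,0,0,0,0,0, 0,0,0,0,0,0,0]'
python3 - <<'E'
from h import *
R=toolR(np.radians(-3.3),0);print(move([.617,-.238,.2],R),manip.get_obs()["joints"])
a=manip.camera("scene")["img"];b=manip.camera("side")["img"]
o=np.hstack([a[200:340,150:310],b[190:330,230:390]]);cv2.imwrite("pics/p.png",cv2.convertScaleAbs(cv2.resize(o,(800,350)),alpha=1.4))
E
```

```text
time_s: 15.42
position: [0.6157, -0.2383, 0.1977]
orientation: [0.728, 0.686, -0.0, -0.001]
ft_force: [-0.3, 0.2, -3.6]
grip_width: 0.124
gripper_force: 62.8
time_s: 15.68
position: [0.6164, -0.2372, 0.2007]
orientation: [0.727, 0.687, 0.0, 0.001]
ft_force: [-0.7, 0.4, -4.9]
grip_width: 0.129
gripper_force: 62.8
[ 0.0013  0.0005  0.0008 -0.0007  0.0006  0.0007] [-0.406   0.0934  1.5155  0.      1.5314 -0.3492]
```

View pics/p.png

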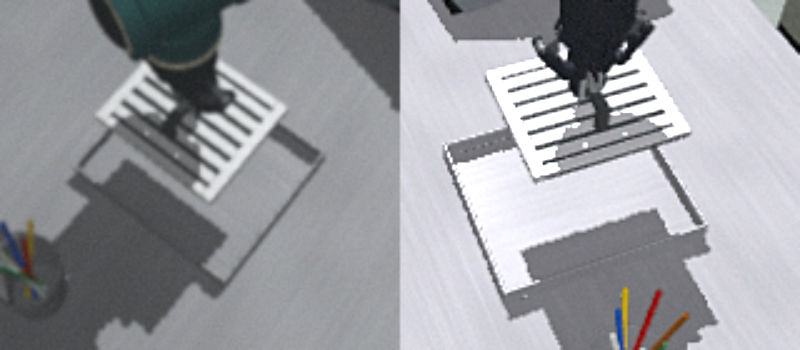

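The filter hangs level with its edges parallel to the tray's, and the handle is up. Lowering.

```bash
python3 -m pendant '[0,0,0,0,0,0.03,0, 0,0,0,0,0,0.07,0, 0,0,0,0,0,0.11,0, 0,0,0,0,0,0.14,0, 0,0,0,0,0,0.155,0, 0,0,0,0,0,0.162,0, 0,0,0,0,0,0.162,0]';  python3 -m pendant '[0,0,0,0,0,0.001,0, 0,0,0,0,0,0.003,0, 0,0,0,0,0,0.005,0, 0,0,0,0,0,0.007,0, 0,0,0,0,0,0.008,0, 0,0,0,0,0,0.008,0]'
```

```text
time_s: 16.65
position: [0.6164, -0.2382, 0.0383]
orientation: [0.727, 0.686, 0.0, 0.0]
ft_force: [-0.4, 0.1, -3.7]
grip_width: 0.123
gripper_force: 62.7
time_s: 17.4
position: [0.6161, -0.2381, 0.0295]
orientation: [0.727, 0.686, -0.0, -0.0]
ft_force: [-1.1, 0.9, -3.5]
grip_width: 0.13
gripper_force: 62.8
```

```bash
python3 -m pendant '[0,0,0,0,0,0.001,0, 0,0,0,0,0,0.002,0, 0,0,0,0,0,0.002,0]'; python3 -m pendant '[0,0,0,0,0,0.001,0, 0,0,0,0,0,0.0015,0, 0,0,0,0,0,0.0015,0]'
```

```text
time_s: 17.77
position: [0.616, -0.2381, 0.0274]
orientation: [0.727, 0.686, -0.0, -0.0]
ft_force: [-0.6, 0.5, -5.1]
grip_width: 0.126
gripper_force: 62.8
time_s: 18.15
position: [0.6161, -0.2382, 0.026]
orientation: [0.727, 0.686, -0.0, -0.0]
ft_force: [-0.0, -0.1, -4.4]
grip_width: 0.128
gripper_force: 62.8
```

```bash
python3 -m pendant '[0,0,0,0,0,0.0005,0, 0,0,0,0,0,0.001,0, 0,0,0,0,0,0.001,0]'; python3 -m pendant '[0,0,0,0,0,0.0005,0, 0,0,0,0,0,0.001,0, 0,0,0,0,0,0.001,0]'
```

```text
time_s: 18.52
position: [0.6162, -0.2381, 0.0256]
orientation: [0.727, 0.686, -0.0, 0.0]
ft_force: [-4.7, 1.5, 3.9]
grip_width: 0.126
gripper_force: 63.9
time_s: 18.9
position: [0.6162, -0.2382, 0.0255]
orientation: [0.727, 0.686, -0.0, 0.0]
ft_force: [-9.8, 4.9, 15.4]
grip_width: 0.131
gripper_force: 65.6
```

Contact came at the expected height. I'll ease off 1 mm, then open and retreat.

```bash
python3 -m pendant '[0,0,0,0,0,-0.0012,0, 0,0,0,0,0,-0.0012,0]' 25; python3 -m pendant '[0,0,0,0,0,0,0.2, 0,0,0,0,0,0,0.4, 0,0,0,0,0,0,0.6, 0,0,0,0,0,0,0.6, 0,0,0,0,0,0,0.6]'; python3 -m pendant '[0,0,0,0,0,-0.005,0.6, 0,0,0,0,0,-0.015,0.6, 0,0,0,0,0,-0.04,0.6, 0,0,0,0,0,-0.08,0.6, 0,0,0,0,0,-0.12,0.6, 0,0,0,0,0,-0.15,0.6, 0,0,0,0,0,-0.15,0.6, 0,0,0,0,0,-0.15,0.6]'
python3 - <<'E'
from h import *
a=manip.camera("scene")["img"];b=manip.camera("side")["img"]
o=np.hstack([a[200:340,150:310],b[190:330,230:390]]);cv2.imwrite("pics/q.png",cv2.convertScaleAbs(cv2.resize(o,(800,350)),alpha=1.4))
E
```

```text
time_s: 19.15
position: [0.6162, -0.2382, 0.0256]
orientation: [0.727, 0.686, 0.0, 0.0]
ft_force: [-2.9, 1.2, 5.2]
grip_width: 0.131
gripper_force: 64.1
time_s: 19.77
position: [0.6161, -0.2382, 0.0253]
orientation: [0.727, 0.686, -0.0, 0.0]
ft_force: [0.4, 0.7, 0.9]
grip_width: 0.599
gripper_force: 0.0
time_s: 20.78
position: [0.6159, -0.2381, 0.1751]
orientation: [0.727, 0.686, -0.0, -0.0]
ft_force: [-0.5, 0.9, -0.1]
grip_width: 0.6
gripper_force: 0.0
```

View pics/q.png

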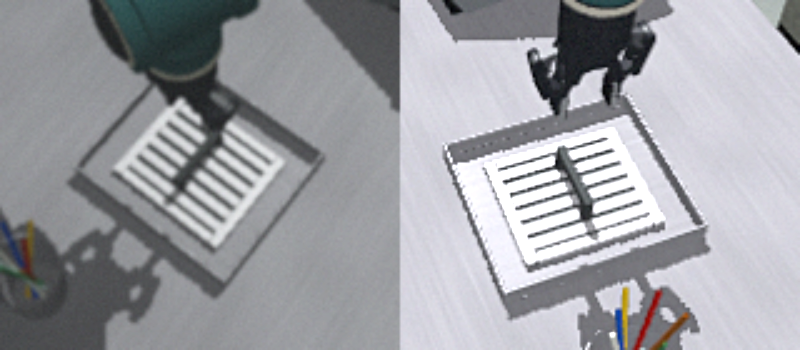

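The filter lies flat and centred in the tray, handle up, and the gripper is clear of it.

```bash
python3 -c "
from plant import manip
print(manip.sign_off())"
```

```text
the job is handed in; nothing more can be done
None
```

The filter is out of the extractor and lying flat, handle up and centred in the wash tray, and the job was handed in at about 21 s; sign-off returned no verdict, and wrist forces stayed around 10 N during removal and 19 N at set-down.

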